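Touch-latch coffee pod box on the breakfast bar

TASK

Open the birch box with the red lid: press its lid down at the front so that the touch latch lets go and it springs ajar, then push the lid up and back with the outside of the fingers until it leans fully open by itself. Keep the box with the black lid shut, and do not lift, tip or shift either box or anything else on the bar.

Things in the scene. Friction and masses are not known exactly. Their poses are not given: they have to be found in the camera images.
- pod_box_center (a point): centre (45 mm above its underside) of the red-lidded birch box, 160 mm front to back x 110 wide x 104 high with the lid shut, walls 85 high with a 9 mm gap under the lid; loose on the bar, about 2.5 kg. Axes: x from the lid's free front edge to the hinge at the rear, y left along the hinge, z up. 
- pod_lid (a joint): hinge angle of the red lid, rad: 0 shut and latched, grows as the front edge swings up and back; -0.03 pressed in far enough for the catch to let go (front edge 5 mm down), -0.045 bottom stop, about 0.45 sprung ajar, 1.57 upright, 1.8 the rear stop where it leans by its weight. Let go before upright it falls back to ajar.
- pod_lid_hinge (a point): hinge line of the red lid, mid-width, at the rear edge of its underside: 94 mm above the bar, 80 mm behind the box's centre. Its axes turn with the lid; shut, they are the box's. Lid: flat plate, 160 mm from hinge to front edge (along -x), 110 wide, 10 thick, 0.24 kg, no handle, loose on its hinge once ajar; a hook hangs 25 mm below it, 100 mm from the hinge, at its left side (y 20 to 44 mm).
- pod_lid_press (a point): steel dot, 18 mm across, on the red lid's top where it is pressed: mid-width, 20 mm from the front edge, 104 mm above the bar when shut; axes turn with the lid. About 4 N down here frees the catch (the bottom stop is rigid); when the finger goes away, a sprung plunger lifts the lid ajar within a second. It does not latch again.
- tea_box_center (a point): centre (45 mm above its underside) of the black-lidded birch box, 160 mm front to back x 110 wide x 104 high with the lid shut, walls 85 high with a 9 mm gap under the lid; loose on the bar, about 2.5 kg. Axes: x from the lid's free front edge to the hinge at the rear, y left along the hinge, z up. To be left shut.
- tea_lid (a joint): hinge angle of the black lid, rad: 0 shut and latched, grows as the front edge swings up and back; -0.03 pressed in far enough for the catch to let go (front edge 5 mm down), -0.045 bottom stop, about 0.45 sprung ajar, 1.57 upright, 1.8 the rear stop where it leans by its weight. Must stay shut.
- saucer: grey ceramic saucer, 120 mm across, 14 mm high; origin at the centre of its underside
- cup: grey ceramic espresso cup on the saucer, 66 mm across, 55 mm high, with a handle; origin at the centre of its underside
- carafe: empty glass carafe, 112 mm across, 190 mm high; origin at the centre of its underside
- sugar_jar: white ceramic sugar jar with a wooden cap, 72 mm across, 110 mm high; origin at the centre of its underside
- milk_jug: steel milk jug, 80 mm across, 100 mm high; origin at the centre of its underside
- spoon: steel spoon, 150 mm long, lying flat; origin near the middle of its underside, x along it
Things that resemble listed ones, but are neither listed nor needed, are in the scene too. There is more than one size of the saucer; the job needs the larger.

How it is judged:
On the way:
1. the red lid is released and ajar (value of joint pod_lid between 0.3 and 0.8 rad), for 0.2 s.
At the end, for the whole second after the job is handed in: The red lid stands past upright, at 1.65 rad or more, at rest and untouched; the black lid is shut; both boxes and all other things are upright and within 30 mm of where they stood (value of joint pod_lid above 1.65 rad and velocity of joint pod_lid between -0.1 and 0.1 rad/s and value of joint tea_lid below 0.05 rad and distance of each of pod_box_center, tea_box_center, saucer, cup, carafe, sugar_jar, milk_jug, spoon from where it was at the start of the episode below 0.03 m and angle between each of pod_box_center, tea_box_center, saucer, cup, carafe, sugar_jar, milk_jug's own z axis and vertical below 0.1 rad).
It fails at once if the black-lidded box is opened (value of joint tea_lid above 0.15 rad).
It fails at once if a box is lifted, shifted more than 30 mm or tipped (distance of any of pod_box_center, tea_box_center from where it was at the start of the episode above 0.03 m or angle between any of pod_box_center, tea_box_center's own z axis and vertical above 0.12 rad or height (world z) of any of pod_box_center, tea_box_center above 0.06 m).
It fails at once if something else on the bar is lifted, shifted more than 30 mm or tipped over (distance of any of saucer, cup, carafe, sugar_jar, milk_jug, spoon from where it was at the start of the episode above 0.03 m or angle between any of saucer, cup, carafe, sugar_jar, milk_jug's own z axis and vertical above 0.3 rad).
It also fails if it takes over 54 s, if anything falls off the work surface, if the arm or the gripper's body presses on something with over 40 N, if the wrist force passes 120 N, or if a joint passes its speed limit or range.

ROBOT

A 6-joint arm with a two-finger parallel gripper is mounted at the origin on the work surface. World frame = base frame: x ahead of the robot, y to its left, z up, the work surface at z = 0. Lengths are in m, angles in rad, forces in N, time in s.
With the tool pointing down it reaches from about 0.3 to 0.825 m from the base axis. Payload 5.4 kg.
Tool frame: the origin (TCP) lies at the very end of the fingers, on their centre line; the grasp point (between the pads) lies 19 mm behind it; z points along the fingers, x is the direction in which the jaws open and shut, and the axes are right-handed (so a half turn about z gives the same grasp; the last joint's range is limited). The gripper opens to 92 mm and grips with 3 to 60 N. Pads are 20 mm wide; open, the fingers measure 128 mm over their backs; the gripper's body (75 mm by 189 mm) begins 69 mm behind the grasp point.
Start: joints at [-1.486, 0.158, 1.597, -0, 1.386, -0.21], TCP at [0.167, -0.55, 0.215] pointing down, gripper open.
Joint ranges: [-2.91, 2.91], [-0.94, 2.29], [0.18, 2.7], [-1.29, 4.43], [0.17, 2.64], [-3, 3]. Speed limits (rad/s): [2.57, 2.57, 3.14, 3.14, 3.14, 3.14].

INTERFACE

Orientations are given as a rotation vector (axis times angle).
In Python, from workcell import bot gives the robot as it stands. Calls block until the motion is done:
- bot.goto(position, orientation): joint-space move of the TCP to a pose.
- bot.line_to(position, rot=None, max_speed=0.15): straight line of the TCP; rot=None keeps the orientation; max_speed is the mean speed in m/s.
- bot.set_joints(angles): joint-space move.
- bot.set_gripper(opening, newtons=None): opening from 0.0 (shut) to 1.0 (fully open); newtons is the grip in N (None keeps the last); returns when the fingers have stopped.
- bot.hold(seconds).
- bot.inverse_kinematics(position, orientation): joint angles nearest the present ones, or None.
- bot.read_camera(name): name is "scene" or "top"; returns a dict with "pixels" (400x640x3 uint8, blue, green, red), "fx", "fy", "cx", "cy" (pixels), "R" (3x3) and "t" (3): a world point X has camera coordinates R X + t. Camera axes: x right, y down, z forward; pixel columns grow to the right and rows downward; lengths in m; the calibration is good to about 2 mm. A picture is of the moment at which its call begins. There is no depth.
A pose or a line that the arm cannot do raises bot.MotionError and nothing moves.
- bot.job_done(): hands the job in, once; it reports no verdict.
Readings, each from a call of its own:
- bot.current_clock(): time.
- bot.current_joints(): joint angles.
- bot.current_joint_vel(): joint speeds.
- bot.current_effort(): joint torques, N m.
- bot.current_ee_pos(): TCP position.
- bot.current_tool_rot(): TCP orientation.
- bot.current_contact_force(): force on the tool from outside, world axes, zero at the start.
- bot.current_ft_torque(): the same for the moment, N m.
- bot.current_opening(): opening from 0.0 (shut) to 1.0 (fully open).
Only numpy, scipy, OpenCV 4.12 (cv2) and the standard library are available. Lean on these libraries where they do the work, as an engineer would, in place of code of your own. Each camera call takes 0.05 s, during which the arm holds its last target.

## Working session

There is one attempt and no reset: what is moved stays moved. The work goes in short steps, each a Python script; the robot and the scene stay as the last script left them, time stands still between calls to the robot, and variables do not carry over. Pictures are saved under pics/ and viewed, and the job is handed in when it is done.

```bash
mkdir -p pics; ls
python3 - <<'E'
from workcell import bot
import cv2,pickle
d={}
for n in("scene","top"):
    c=bot.read_camera(n); d[n]=c; cv2.imwrite(f"pics/{n}0.png",c["pixels"]); print(n,c["fx"],c["cx"],c["cy"],c["R"],c["t"])
pickle.dump(d,open("cam0.pkl","wb"))
print(bot.current_clock(),bot.current_opening(),bot.current_tool_rot())
E
```

```text
pics
scene 506.44007443747694 318.1776637832954 202.14468339221995 [[ 0.6853879   0.72816369 -0.00458994]
 [ 0.52251785 -0.49619332 -0.69337385]
 [-0.50716716  0.47283172 -0.72056342]] [-0.35409616 -0.21001585  1.80956976]
top 369.3651476248515 316.41518834969736 195.15083723906034 [[ 0.01079326 -0.99969976 -0.02199745]
 [-0.99783616 -0.00934106 -0.06508259]
 [ 0.06485757  0.02265231 -0.99763739]] [0.02212395 0.50888806 1.17180572]
0.1 0.9976306730162361 [-2.52259894e+00  1.87036013e+00  1.72837687e-03]
```

View pics/scene0.png

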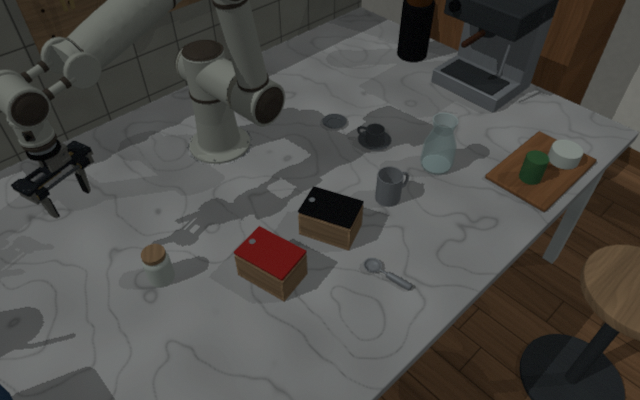

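View pics/top0.png

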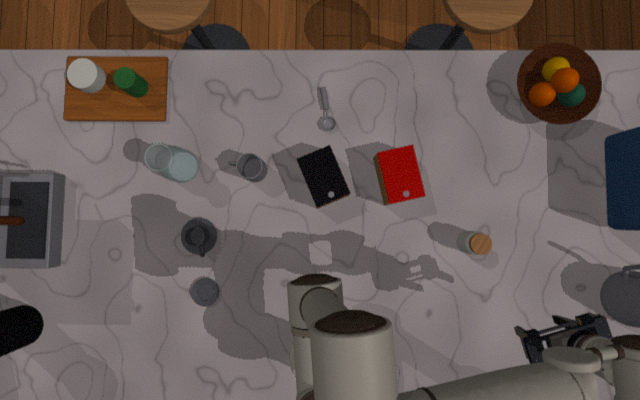

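The red lid is at about (399,174) in the top view, with its dot at (406,194) on the side towards the robot. The black lid is at (323,177), and the spoon and jug are clear of both. Next I'll measure the corners.

```bash
cat > h.py <<'E'
import numpy as np,cv2
def ray(c,uv,z):
    R=np.array(c["R"]);t=np.array(c["t"])
    d=R.T@np.array([(uv[0]-c["cx"])/c["fx"],(uv[1]-c["cy"])/c["fy"],1.]);o=-R.T@t
    return o+d*(z-o[2])/d[2]
def redmask(c):
    p=c["pixels"].astype(int);m=((p[:,:,2]>90)&(p[:,:,1]<60)&(p[:,:,0]<60)).astype(np.uint8)
    n,l,s,_=cv2.connectedComponentsWithStats(m);i=1+np.argmax(s[1:,4])
    return cv2.morphologyEx((l==i).astype(np.uint8),cv2.MORPH_CLOSE,np.ones((15,15)))
E
python3 - <<'E'
import pickle;from h import *
d=pickle.load(open("cam0.pkl","rb"))
for n in d:
    c=d[n];m=redmask(c);print(n,m.sum())
    cs,_=cv2.findContours(m,cv2.RETR_EXTERNAL,cv2.CHAIN_APPROX_NONE);k=max(cs,key=cv2.contourArea)
    W=np.array([ray(c,q[0],.104)[:2] for q in k],np.float32)*1000
    (cx,cy),s,a=cv2.minAreaRect(W);print("centre",cx,cy,s,a); 
    M=cv2.moments(m,True);print("mom",ray(c,(M['m10']/M['m00'],M['m01']/M['m00']),.104))
    p=c["pixels"].astype(int);g=((m>0)&(p[:,:,1]>p[:,:,2]*.45)).astype(np.uint8)
    g=cv2.erode(m,np.ones((5,5)))&g
    nn,l,st,ce=cv2.connectedComponentsWithStats(g)
    for i in range(1,nn):
        if st[i,4]>5: print("dot",ce[i],st[i,4],ray(c,ce[i],.104))
E
```

```text
scene 1909
centre 570.4434204101562 -227.20700073242188 (155.55233764648438, 108.48147583007812) 13.232460021972656
mom [ 0.57261658 -0.22864055  0.104     ]
dot [251.87878788 240.81818182] 33 [ 0.51159131 -0.23945144  0.104     ]
top 1947
centre 569.3153076171875 -224.66775512695312 (158.6129608154297, 110.33198547363281) 13.314723014831543
mom [ 0.56878208 -0.22536213  0.104     ]
dot [405.5483871  193.41935484] 31 [ 0.51059476 -0.23914511  0.104     ]
```

```bash
cat >> h.py <<'E'
from scipy.spatial.transform import Rotation as Ro
yaw=.232;C=np.array([.570,-.226]);ex=np.array([np.cos(yaw),np.sin(yaw),0]);ey=np.array([-np.sin(yaw),np.cos(yaw),0]);ez=np.array([0,0,1.])
def P(x,y,z): return np.array([C[0],C[1],0])+x*ex+y*ey+z*ez   # box frame, z above bar
def rot(pitch,s=1):  # tool pointing fwd, pitch down
    z=np.cos(pitch)*ex-np.sin(pitch)*ez;x=s*ey;y=np.cross(z,x)
    return Ro.from_matrix(np.c_[x,y,z]).as_rotvec()
a=np.radians(45);N=np.array([np.sin(a),np.cos(a)])
def push(th,r=.145,off=.010):
    c=np.array([.08-r*np.cos(th),.094+r*np.sin(th)])-off*N
    return P(c[0],-.012,c[1])
def start(): return P(.08-.151-.02,-.012,.125)
E
python3 - <<'E'
from workcell import bot;from h import *
for s in(1,-1):
    print("down",s,bot.inverse_kinematics(P(-.06,0,.104),rot(np.pi/2,s)))
    for p in [start()]+[push(t) for t in(.5,1,1.4,1.75)]:
        q=bot.inverse_kinematics(p,rot(a,s));print(p,None if q is None else np.round(q,2))
print(bot.current_joints())
E
```

```text
down 1 [-0.6521355   0.24285845  1.72839425  0.          1.17033995 -2.45493183]
[ 0.48419712 -0.25860162  0.125     ] [-1.17 -0.04  2.2   0.93  1.05  2.79]
[ 0.51989388 -0.25016812  0.15644564] [-1.08 -0.05  2.14  0.92  1.04  2.92]
[ 0.56748926 -0.23892352  0.20894222] None
[ 0.6197492  -0.2265769   0.22981914] None
[ 0.66888738 -0.21496781  0.22960689] None
down -1 [-6.52135499e-01  2.42858451e-01  1.72839425e+00  4.44089210e-16
  1.17033995e+00  6.86660827e-01]
[ 0.48419712 -0.25860162  0.125     ] [-1.17 -0.04  2.2   0.93  1.05 -0.35]
[ 0.51989388 -0.25016812  0.15644564] [-1.08 -0.05  2.14  0.92  1.04 -0.23]
[ 0.56748926 -0.23892352  0.20894222] [-0.97 -0.06  2.03  0.87  1.03 -0.05]
[ 0.6197492  -0.2265769   0.22981914] [-0.86  0.    1.92  0.85  0.99  0.07]
[ 0.66888738 -0.21496781  0.22960689] [-0.77  0.1   1.83  0.84  0.93  0.14]
[-1.48609150e+00  1.58974098e-01  1.59807510e+00  8.34599058e-07
  1.38620862e+00 -2.10089095e-01]
```

Run:
```python
from workcell import bot;from h import *
import pickle
bot.set_gripper(0.0)
r=rot(np.pi/2,-1)
bot.goto(P(-.06,0,.20),r)
bot.line_to(P(-.06,0,.112),max_speed=.1)
bot.hold(.2)
f0=np.array(bot.current_contact_force());print("f0",f0,bot.current_clock(),bot.current_ee_pos())
z=.112
while z>.095:
    z-=.0007
    bot.line_to(P(-.06,0,z),max_speed=.03)
    f=np.array(bot.current_contact_force())-f0
    if abs(f[2])>.8: print(round(z,4),f.round(1),bot.current_ee_pos()[2])
    if f[2]>7: break
bot.hold(.2);print(np.array(bot.current_contact_force())-f0,bot.current_ee_pos())
bot.line_to(P(-.06,0,.24),max_speed=.2)
bot.hold(.8)
c={n:bot.read_camera(n) for n in("scene","top")}
pickle.dump(c,open("cam1.pkl","wb"))
for n in c: cv2.imwrite(f"pics/{n}1.png",c[n]["pixels"])
print(bot.current_clock())
```

```text
f0 [-0.02835546 -0.78338503  0.06436102] 4.3833 [ 0.51201387 -0.24007451  0.11271153]
0.1106 [ 0.   0.5 -1.1] 0.11050309749621572
0.1043 [0.4 0.4 1.2] 0.10441029445098038
0.1036 [-1.6  0.9  3.8] 0.10399508633132873
0.1029 [-1.8  0.9  4.7] 0.10315702499016227
0.1022 [-1.4  1.6  4.7] 0.10232234839970988
0.1015 [-3.   1.3  3.6] 0.10152112241220881
0.1008 [-1.7 -0.1  4.6] 0.1007582135149217
0.1001 [-1.4  0.1  2.7] 0.09992285415438766
0.0994 [-1.9 -0.8  3.2] 0.09929020938918219
0.0987 [-2.6  0.1  3. ] 0.09857620585607696
0.098 [-3.3  0.1  5.9] 0.09839352246087278
0.0973 [-6.1  2.   9.7] 0.09826772079325334
[-5.1856276   0.64084085  9.97951846] [ 0.51154237 -0.23992439  0.09825556]
11.6
```

View pics/scene1.png

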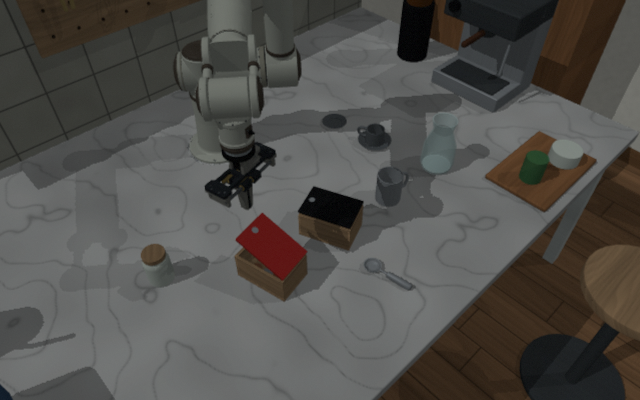

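The lid has sprung ajar: its front edge is raised at about (262,218), and everything else is where it was. Next I'll put the tilted fingers under the front edge and swing the lid back.

```bash
python3 - <<'E'
from workcell import bot;from h import *
r=rot(a,-1)
bot.line_to(P(-.17,-.012,.24),max_speed=.2)
bot.goto(P(-.16,-.012,.17),r)
s=start();s2=P(-.13,-.012,.125)
bot.line_to(s2,max_speed=.1);bot.line_to(s,max_speed=.1)
bot.line_to(P(.08-.148,-.012,.129),max_speed=.08)
bot.hold(.1)
print(bot.current_contact_force(),bot.current_clock())
c=bot.read_camera("scene");cv2.imwrite("pics/scene2.png",c["pixels"])
for th in np.arange(.35,.95,.1):
    bot.line_to(push(th),max_speed=.08);print(round(th,2),np.round(bot.current_contact_force(),1))
c=bot.read_camera("scene");cv2.imwrite("pics/scene3.png",c["pixels"]);print(bot.current_clock())
E
python3 -c "
import cv2,numpy as np
cv2.imwrite('pics/c23.png',np.hstack([cv2.resize(cv2.imread(f'pics/scene{i}.png')[130:310,170:370],None,fx=2,fy=2) for i in(2,3)]))"
```

```text
[-0.4381359  -0.34220843  0.38196202] 14.9
0.35 [-0.1  0.   0. ]
0.45 [-0.6 -1.1  0.2]
0.55 [-1.3 -0.2 -0.6]
0.65 [-0.5 -1.4 -0.2]
0.75 [-1.2 -0.6  0.9]
0.85 [-0.6  0.5  0.8]
16.925
```

View pics/c23.png

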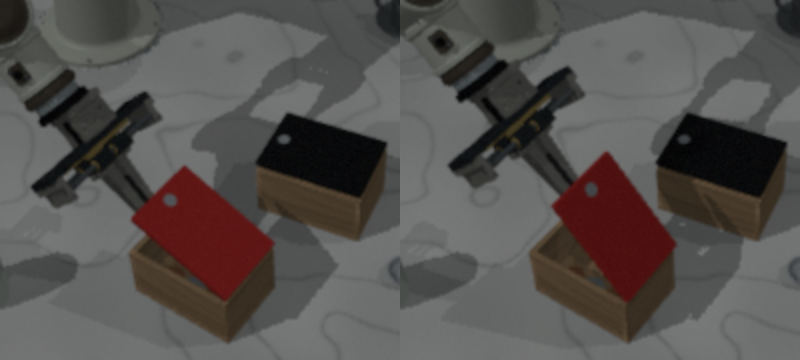

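In these crops the finger is under the front edge. The lid has risen from ajar (left) to about 0.9 rad (right), and the box hasn't moved, so I'll carry on along the arc.

```bash
python3 - <<'E'
from workcell import bot;from h import *
for th in np.arange(.95,1.70,.1):
    bot.line_to(push(th),max_speed=.07);print(round(th,2),np.round(bot.current_contact_force(),1))
c=bot.read_camera("scene");cv2.imwrite("pics/scene4.png",c["pixels"]);print(bot.current_clock())
E
python3 -c "
import cv2
cv2.imwrite('pics/c4.png',cv2.resize(cv2.imread('pics/scene4.png')[110:310,170:370],None,fx=3,fy=3))"
```

```text
0.95 [-1.  -0.1  1.1]
1.05 [ 0.4 -0.3  0.4]
1.15 [-0.1 -0.5 -0.7]
1.25 [0.2 0.8 0.2]
1.35 [-1.   0.9 -0. ]
1.45 [-0.3 -0.2 -0.3]
1.55 [ 0.4  0.3 -1.2]
1.65 [-0.2 -0.6  0.9]
19.8417
```

View pics/c4.png

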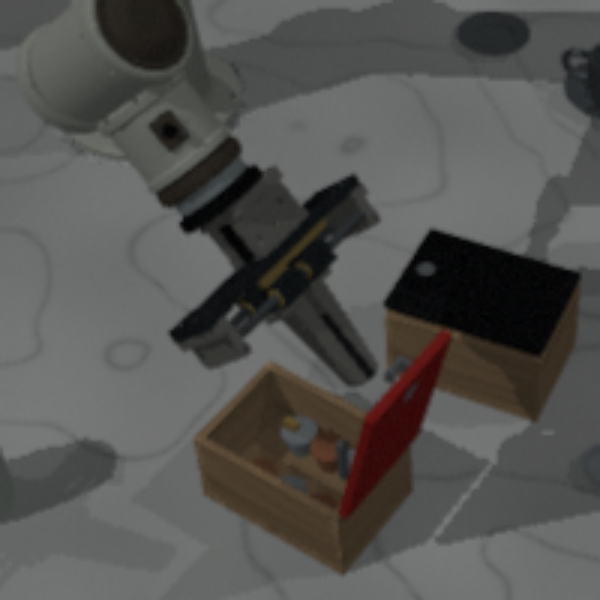

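The lid is past upright and has tipped away from the fingertip, leaving a gap. I'll back the arm off and check.

Run:
```python
from workcell import bot;from h import *
import pickle
p=np.array(bot.current_ee_pos())
bot.line_to(p-.10*ex+.05*ez,max_speed=.12)
bot.line_to(p-.2*ex+.12*ez,max_speed=.15)
bot.hold(.5)
c={n:bot.read_camera(n) for n in("scene","top")};pickle.dump(c,open("cam5.pkl","wb"))
for n in c: cv2.imwrite(f"pics/{n}5.png",c[n]["pixels"])
d=pickle.load(open("cam0.pkl","rb"))
m=redmask(c["scene"]);cs,_=cv2.findContours(m,0,2);k=max(cs,key=cv2.contourArea)
q=cv2.approxPolyDP(k,3,True)[:,0];print("lid poly scene",q.tolist())
def proj(c,X):
    v=c["R"]@X+c["t"];return np.round([c["fx"]*v[0]/v[2]+c["cx"],c["fy"]*v[1]/v[2]+c["cy"]],1)
for th in(1.57,1.65,1.72,1.8,1.85):
    print(th,[proj(c["scene"],P(.08-.16*np.cos(th),y,.094+.16*np.sin(th))).tolist() for y in(.055,-.055)])
print(bot.current_clock())
cv2.imwrite("pics/c5.png",np.hstack([cv2.resize(c[n]["pixels"][y:y+200,x:x+200],None,fx=2,fy=2) for n,x,y in(("scene",200,130),("top",270,80))]))
```

```text
lid poly scene [[318, 220], [293, 250]]
1.57 [[304.9, 211.3], [277.9, 240.5]]
1.65 [[309.3, 213.5], [282.4, 243.0]]
1.72 [[313.1, 215.7], [286.4, 245.4]]
1.8 [[317.5, 218.5], [290.9, 248.5]]
1.85 [[320.1, 220.4], [293.7, 250.5]]
22.4917
```

View pics/c5.png

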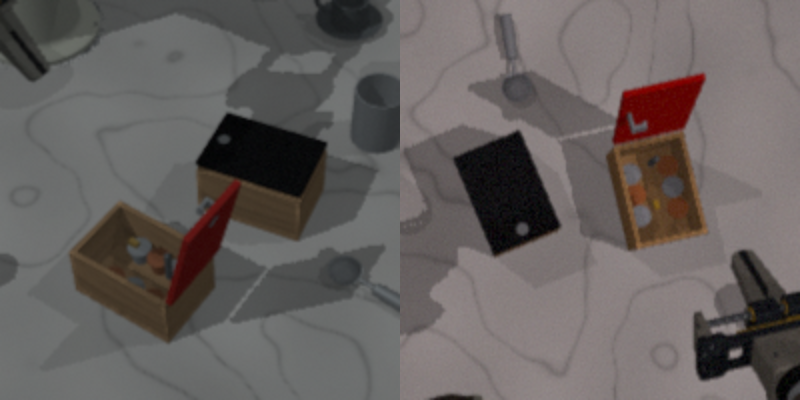

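View pics/top5.png

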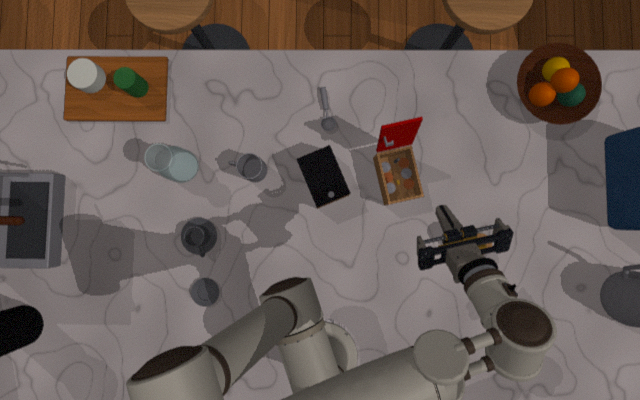

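The lid's top edge lies at (318,220) to (293,250), which matches 1.8 rad. In the top view the gripper hides the jar, so I'll check it in the scene view.

Run:
```python
import pickle,cv2,numpy as np
a=pickle.load(open("cam0.pkl","rb"))["scene"]["pixels"];b=pickle.load(open("cam5.pkl","rb"))["scene"]["pixels"]
cv2.imwrite("pics/c6.png",np.hstack([cv2.resize(x[100:320,80:460],(400,232)) for x in(a,b)]))
```

```text
(no output)
```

View pics/c6.png

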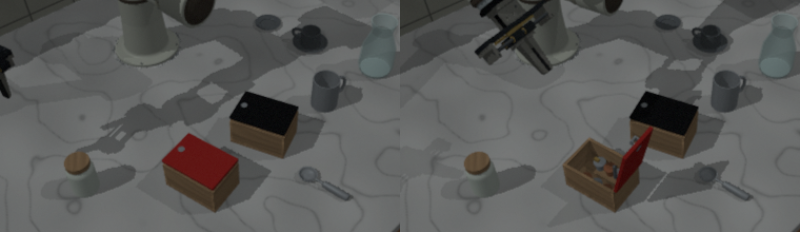

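The before and after crops show the jar (78,172), jug, cup, carafe, spoon and both boxes in the same places. The arm is clear, so I'm handing in.

```bash
python3 -c "
from workcell import bot
print(bot.job_done(),bot.current_clock())"
```

```text
the job is handed in; nothing more can be done
the job is handed in; nothing more can be done
```

The red-lidded box is open and the job is handed in; the last clock reading, before handing in, was 22.5 s. I pressed the steel dot with the closed fingers to about 10 N, and the lid sprang ajar. I then put the fingers, tilted 45°, under the front edge and swung the lid past upright; from there it tipped back on its own. The arm backed well away before I handed in.

**Last checks:**
- **Red lid:** its top edge in the scene view matches about 1.8 rad, the rear stop, with nothing touching it.
- **Black lid:** it looks shut.
- **Boxes and other things:** by eye, none has moved between the first and last pictures. I did not measure this. The gripper hid the sugar jar in the last top view, so I checked it only in the scene view.
- **Forces:** readings during the push stayed within about 1.5 N, close to the sensor noise.

No check failed or disagreed, and the hand-in gave no verdict.

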